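# Cover the prep pans and put the odd lid in the tray

### The arm

A 6-joint arm with a two-finger parallel gripper is mounted at the origin on the work surface. World frame = base frame: x ahead of the robot, y to its left, z up, the work surface at z = 0. Lengths are in m, angles in rad, forces in N, time in s.
With the tool pointing down it reaches from about 0.325 to 0.9 m from the base axis. Payload 3.5 kg.
Tool frame: the origin (TCP) lies at the very end of the fingers, on their centre line; the grasp point (between the pads) lies 19 mm behind it; z points along the fingers, y is the line along which they close (so a half turn about z gives the same grasp; the last joint's range is limited). The gripper opens to 85 mm and grips with 20 to 120 N. Pads are 22 mm wide; open, the fingers measure 114 mm over their backs; the gripper's body (76 mm by 85 mm) begins 54 mm behind the grasp point. The pads swing forward as they close: fully open they stand 13 mm farther back than shut.
Start: joints at [1.158, 0.276, -0.026, 1.268, 0, 1.467], TCP at [0.191, 0.595, 0.231] pointing down, gripper open.
Joint ranges: [-3.12, 3.12], [-0.85, 1.88], [-1.08, 1.24], [-1.95, 2.15], [-1.57, 1.53], [-3.14, 3.14]. Speed limits (rad/s): [2.57, 2.57, 3.14, 3.14, 3.14, 3.14].

### API

Orientations are given as a rotation vector (axis times angle).
In Python, from station import arm gives the robot as it stands.
- The arm moves only by the tool servo_tool, never from a script. Its argument "plan" is a list of rows, each a list of 3 entries, a list of its own where there are three numbers: the shift along the tool's x, y, z in mm, then the turn about the tool's z in rad, then the gripper's target within -1 to 1 (shut at 1, half-way at 0, fully open at -1). In form: [[[dx, dy, dz], roll, fingers], ...]. A call has exactly 5 rows; each row is the pose to reach, as a shift and turn from the pose commanded when the call began, along the tool's axes at that moment; what a row does not reach only later rows make up. A row lasts 1/12 s, in which the tool goes at most 41.7 mm and 7.16 degrees, less where a joint would pass 70% of its speed; a pose out of reach is approached as far as the arm can. A call with a gripper value outside its range is refused whole. The fingers move at their own pace and stop on an object; "force" is the grip in N (left out, the last holds). Time passes only in rows, so rows that repeat a pose let the fingers close, or fill a call up. It gives the time, the measured TCP pose, the force, the opening and the grip force at its end, in the units of the state.
- arm.get_obs(): the state, without advancing time (a new reading comes with each control period).
- arm.read_camera(name): name is "scene" or "side" or "wrist"; returns a dict with "image" (420x560x3 uint8, red, green, blue), "vertical_fov" (degrees; the focal length in pixels is half the picture's height over the tangent of half this angle, whatever the lens; pixels are square), "cx", "cy" (the principal point, pixels), "rvec" (rotation vector, rad) and "tvec" (3), from world to camera coordinates, as OpenCV has them. Camera axes: x right, y down, z forward; pixel columns grow to the right and rows downward; lengths in m; the calibration is good to about 2 mm. A picture is of the moment at which its call begins. There is no depth.
- arm.sign_off(): hands the job in; it is judged then, once.
Trained networks look in the newest picture that a camera, given by its name, has taken for a name from the list of things; names that differ only in an ending like _2 or _b are one class to them, and where a whole thing is asked for, a point or a joint stands for the part that bears it (a point fixed in the world has none). Each returns a list of dicts, best first, with "confidence" (0 to 1); they miss things now and then, are a little off and sometimes report something else, mostly with a low value. They report only what shows in the picture. A call takes as long as a camera call. They do not tell look-alikes from the thing itself.
- arm.recognise(camera, thing): "rect" ([left, top, right, bottom] in pixels, round what is visible of it).
- arm.landmark_of(camera, thing): "xy" ([column, row] in pixels: a listed point, or the origin of a listed thing).
The state is a dict: "clock": time; "joints": joint angles; "qvel": joint speeds; "effort": joint torques, N m; "tcp_pos": TCP position; "tcp_rot": TCP orientation; "ft_force": force on the tool from outside, world axes, zero at the start; "wrist_torque": the same for the moment, N m; "finger_gap": finger opening in m; "grasp_force": force on a finger pad.
Only numpy, scipy, OpenCV 4.12 (cv2) and the standard library are available. Lean on these libraries where they do the work, as an engineer would, in place of code of your own. Each camera call takes 0.05 s, during which the arm holds its last target. There are 200 camera calls.

### The job

Cover the three open pans (small round, large round, square), in any order, each with the lid of its own shape and size, fully home and flat on the rim. When all three are covered, lay the leftover oblong lid flat in the middle of the shallow tray, grip up. Leave the pans standing where they are, and do not disturb the spray bottle or the turner.

Things in the scene. Friction and masses are not known exactly. Their poses are not given: they have to be found in the camera images.
- lid_small_grip (a point): Small round white plastic lid, plate 96 mm diameter, plug 56 mm diameter, bevelled, about 0.1 kg. Grip: black round knob, 26 mm diameter over its upper 22 mm, on a thin stem. Point: on the centre line, half-way up the grip, z up. Grip top 15 mm above the point; below it 15 mm of grip, 4 mm plate, 10 mm plug: underside 29 mm below. 
- lid_large_grip (a point): Large round white plastic lid, plate 136 mm diameter, plug 96 mm diameter, bevelled, about 0.18 kg. Grip: black round knob, 26 mm diameter over its upper 22 mm, on a thin stem. Point: on the centre line, half-way up the grip, z up. Grip top 15 mm above the point; below it 15 mm of grip, 4 mm plate, 10 mm plug: underside 29 mm below. 
- lid_square_grip (a point): Square white plastic lid, plate 112 x 112 mm, plug 74 x 74 mm, about 0.15 kg. Grip: black bar along own x, 60 mm long, 16 wide, 16 high (bar middle 7 mm above the point), on two posts. Point: on the centre line, half-way up the grip, z up. Grip top 15 mm above the point; below it 15 mm of grip, 4 mm plate, 10 mm plug: underside 29 mm below. 
- lid_spare_grip (a point): Oblong white plastic lid, plate 130 mm (own x) by 70 mm (own y), plug 110 x 50 mm, about 0.12 kg; it fits none of the pans. Grip: black bar along own x, 60 mm long, 16 wide, 16 high (bar middle 7 mm above the point), on two posts. Point: on the centre line, half-way up the grip, z up. Grip top 15 mm above the point; below it 15 mm of grip, 4 mm plate, 10 mm plug: underside 29 mm below. 
- pan_small_rim (a point): Small round open white plastic pan, loose, standing upright on the table; point at the centre of its mouth, level with the rim, z up. Outer diameter 78 mm (86 over the rim bead), mouth 72 mm, 65 mm high, about 0.45 kg. With its lid fully home the lid's grip point is 19 mm above this point.
- pan_large_rim (a point): Large round open white plastic pan, loose, standing upright on the table; point at the centre of its mouth, level with the rim, z up. Outer diameter 118 mm (126 over the rim bead), mouth 112 mm, 55 mm high, about 0.7 kg. With its lid fully home the lid's grip point is 19 mm above this point.
- pan_square_rim (a point): Square open white plastic pan, loose, standing upright on the table; point at the centre of its mouth, level with the rim, z up. Outside 96 x 96 mm (102 over the rim bead) along its own x and y, mouth 90 x 90 mm, 60 mm high, about 0.6 kg; the lid may go on in any of the four quarter turns. With its lid fully home the lid's grip point is 19 mm above this point.
- tray_floor (a point): Shallow oblong dark steel tray, fixed to the table, 190 mm (own x) by 130 mm (own y) outside, 22 mm high, walls 4 mm; point at the centre of its inner floor (4 mm above the table), z up. The oblong lid lies in it lengthways; lying flat there its grip point is 29 mm above this point.
- spray_mid (a point): Bystander: white spray bottle with blue trigger, 74 mm diameter, 226 mm tall, standing beyond the work; point on its axis 90 mm above the table.
- turner: Bystander: kitchen turner with black handle lying flat on the table beyond the work, roughly across the table; origin underneath its middle.
Not all that is in view belongs to the job. What is shaped like the part that bears pan_large_rim but orange is not meant.

How it is judged:
On the way, in this order (a step that is already met when the one before it is completed fails the run):
1. all three pans are covered by their own lids (horizontal distance between lid_small_grip and pan_small_rim below 0.012 m and z of lid_small_grip in the frame of pan_small_rim between 0.015 and 0.023 m and angle between each of lid_small_grip, lid_large_grip, lid_square_grip's own z axis and vertical below 0.06 rad and horizontal distance between lid_large_grip and pan_large_rim below 0.012 m and z of lid_large_grip in the frame of pan_large_rim between 0.015 and 0.023 m and horizontal distance between lid_square_grip and pan_square_rim below 0.012 m and z of lid_square_grip in the frame of pan_square_rim between 0.015 and 0.023 m and (angle between the x axis of lid_square_grip and the x axis of pan_square_rim, either way round below 0.2 rad or angle between the x axis of lid_square_grip and the y axis of pan_square_rim, either way round below 0.2 rad)), for 0.2 s.
2. the oblong lid lies flat in the tray (x of lid_spare_grip in the frame of tray_floor between -0.035 and 0.035 m and y of lid_spare_grip in the frame of tray_floor between -0.035 and 0.035 m and z of lid_spare_grip in the frame of tray_floor between 0.025 and 0.034 m and angle between lid_spare_grip's own z axis and vertical below 0.06 rad), for 0.2 s.
At the end, for the whole second after the job is handed in: Each pan wears its own lid, home (grip point 15-23 mm above rim, within 12 mm of centre, 0.06 rad of level; square lid within 0.2 rad of a quarter turn); oblong lid flat (0.06 rad), grip up, on the tray floor within 35 mm of its centre along each axis; lids at rest (all of step 1 and all of step 2 and linear speed of each of lid_small, lid_large, lid_square, lid_spare below 0.02 m/s); the robot touches nothing.
It fails at once if the small pan is pushed from its place or tipped (distance of pan_small_rim from where it was at the start of the episode above 0.03 m or angle between pan_small_rim's own z axis and vertical above 0.35 rad).
It fails at once if the large pan is pushed from its place or tipped (distance of pan_large_rim from where it was at the start of the episode above 0.03 m or angle between pan_large_rim's own z axis and vertical above 0.35 rad).
It fails at once if the square pan is pushed from its place or tipped (distance of pan_square_rim from where it was at the start of the episode above 0.03 m or angle between pan_square_rim's own z axis and vertical above 0.35 rad).
It fails at once if the spray bottle is disturbed (distance of spray_mid from where it was at the start of the episode above 0.03 m).
It fails at once if the turner is disturbed (distance of turner from where it was at the start of the episode above 0.03 m).
It also fails if it takes over 112 s, if anything falls off the work surface, if the arm or the gripper's body presses on something with over 40 N, if the wrist force passes 120 N, or if a joint passes its speed limit or range.

## Working session

There is one attempt and no reset: what is moved stays moved. The work goes in short steps, Python scripts to look and compute and a tool call to move; the robot and the scene stay as the last step left them, time stands still between calls to the robot, and variables do not carry over. Pictures are saved under pics/ and viewed, at most 17 in all, crops included, and the job is handed in when it is done.

Besides the shell and the picture viewer there is one more tool, called after "Emit:" in YAML: its name, and indented under it one key for each argument. servo_tool: Moves the arm, as the interface text tells. Its arguments: {"type":"object","properties":{"plan":{"type":"array","items":{"type":"array"}},"force":{"type":"number"}},"required":["plan"]}

```bash
mkdir -p pics; ls
python3 - <<'E'
from station import arm
import cv2
o=arm.get_obs(); print({k:o[k] for k in('clock','tcp_pos','tcp_rot','finger_gap')})
for c in('scene','side'):
    r=arm.read_camera(c); cv2.imwrite(f'pics/{c}0.png',r['image'][:,:,::-1])
    print(c,r['vertical_fov'],r['cx'],r['cy'],r['rvec'],r['tvec'])
    for t in 'lid_small_grip lid_large_grip lid_square_grip lid_spare_grip pan_small_rim pan_large_rim pan_square_rim tray_floor spray_mid turner'.split():
        print(t,[([round(float(v)) for v in d['xy']],round(float(d['confidence']),2)) for d in arm.landmark_of(c,t)[:3]])
E
```

```text
pics
{'clock': 0.0, 'tcp_pos': array([0.19024681, 0.59453542, 0.23015869]), 'tcp_rot': array([-0.48461323, -3.10342315,  0.00332753]), 'finger_gap': 0.08532599586477671}
scene 45.51618049511363 280.52588528399065 213.096958658325 [ 1.92578309  1.29293004 -0.60422177] [-0.20689558 -0.24955276  1.63035937]
lid_small_grip [([250, 262], 0.66)]
lid_large_grip [([166, 287], 0.6)]
lid_square_grip [([112, 246], 0.84)]
lid_spare_grip [([322, 194], 0.86), ([327, 239], 0.68)]
pan_small_rim [([261, 199], 0.94)]
pan_large_rim [([159, 183], 0.97), ([325, 241], 0.96), ([385, 144], 0.94)]
pan_square_rim [([190, 219], 0.77)]
tray_floor [([410, 206], 0.58)]
spray_mid [([417, 239], 0.69), ([259, 198], 0.2)]
turner [([272, 328], 0.64)]
side 43.123783637298814 276.5756812976738 209.83504215186608 [ 2.1133451  -0.31373499  0.14115081] [-0.49657701  0.17278251  1.2572992 ]
lid_small_grip [([329, 245], 0.69)]
lid_large_grip [([359, 299], 0.95)]
lid_square_grip [([293, 351], 0.57), ([331, 244], 0.53)]
lid_spare_grip [([239, 209], 0.59)]
pan_small_rim [([249, 228], 0.6)]
pan_large_rim [([192, 306], 0.97), ([177, 204], 0.96), ([175, 165], 0.91)]
pan_square_rim []
tray_floor [([252, 175], 0.63)]
spray_mid [([327, 155], 0.91), ([294, 350], 0.3)]
turner [([390, 247], 0.88)]
```

View pics/scene0.png

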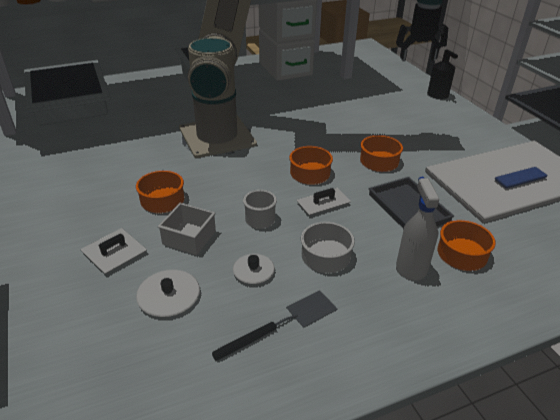

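View pics/side0.png

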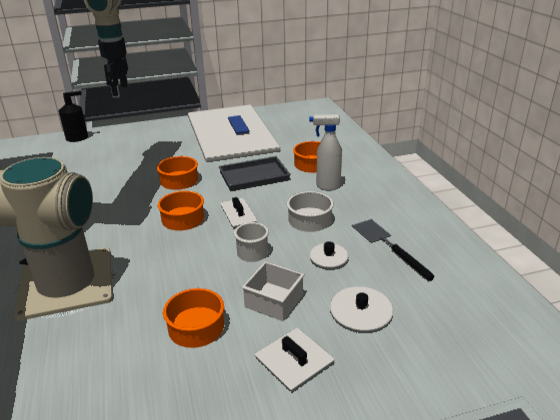

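The pictures show every lid on the table with its grip up. In the scene view, the lids are square (112,244), large (167,287), small (254,262) and oblong (324,197). The white pans are square (189,222), small (260,200) and large (327,240), and the tray is at (410,206). The orange pans are decoys. The next step is to compute positions from the known heights.

```bash
cat > h.py <<'E'
from station import arm
import numpy as np, cv2
from scipy.spatial.transform import Rotation as Rn
H=dict(lid_small_grip=.029,lid_large_grip=.029,lid_square_grip=.029,lid_spare_grip=.029,pan_small_rim=.065,pan_large_rim=.055,pan_square_rim=.060,tray_floor=.004)
def cam(r):
    f=r['image'].shape[0]/2/np.tan(np.radians(r['vertical_fov'])/2)
    K=np.array([[f,0,r['cx']],[0,f,r['cy']],[0,0,1]]); R=cv2.Rodrigues(np.array(r['rvec'],float))[0]
    return K,R,np.array(r['tvec'],float).reshape(3)
def plane(r,uv,z):
    K,R,t=cam(r); c=-R.T@t; d=R.T@np.linalg.inv(K)@np.array([uv[0],uv[1],1.])
    return c+d*(z-c[2])/d[2]
def topdown(r,z,x0,x1,y0,y1,s):
    # map: col = (y1-y)*s, row=(x1-x)*s  (x up, y left), s px per m
    K,R,t=cam(r); Hm=K@np.column_stack([R[:,0],R[:,1],R[:,2]*z+t])
    A=np.array([[0,-1/s,x1],[-1/s,0,y1],[0,0,1.]])
    return cv2.warpPerspective(r['image'],Hm@A,(int((y1-y0)*s),int((x1-x0)*s)),flags=cv2.INTER_LINEAR|cv2.WARP_INVERSE_MAP)
def go(x,y,z,yaw=None):
    "tool shift mm and roll to reach TCP (x,y,z) with closing line at angle yaw (world)"
    o=arm.get_obs(); R=Rn.from_rotvec(o['tcp_rot']).as_matrix()
    d=R.T@(np.array([x,y,z])-o['tcp_pos'])*1000
    roll=0
    if yaw is not None:
        cur=np.arctan2(R[1,1],R[0,1]); e=(yaw-cur+np.pi/2)%np.pi-np.pi/2; roll=-e
    print('shift',d.round(1),'roll',round(roll,3),'j6',o['joints'][5].round(2),'j1',o['joints'][0].round(2),'tcp',o['tcp_pos'].round(4),'t',round(o['clock'],2))
E
python3 - <<'E'
from h import *
px={'scene':dict(lid_small_grip=(252,262),lid_large_grip=(166.5,287),lid_square_grip=(112,246),lid_spare_grip=(323,196),pan_small_rim=(260.5,200),pan_large_rim=(326,239),pan_square_rim=(190,219),tray_floor=(410,206)),
'side':dict(lid_small_grip=(329,248),lid_large_grip=(360,300),lid_square_grip=(293,351),lid_spare_grip=(238.5,209),pan_small_rim=(251,232),pan_large_rim=(310,204),pan_square_rim=(274,277),tray_floor=(253,175))}
for c in px:
    r=arm.read_camera(c); K,R,t=cam(r); print(c,(-R.T@t).round(3))
    for k,v in px[c].items(): print(k,plane(r,v,H[k]).round(4))
    im=topdown(r,.06,.25,.75,-.35,.45,1000); cv2.imwrite(f'pics/top_{c}.png',im[:,:,::-1])
o=arm.get_obs();R=Rn.from_rotvec(o['tcp_rot']).as_matrix();print(R.round(3))
E
```

```text
scene [ 1.394 -0.37   0.827]
lid_small_grip [ 0.6181 -0.1042  0.029 ]
lid_large_grip [ 0.6219 -0.3005  0.029 ]
lid_square_grip [ 0.4463 -0.3899  0.029 ]
lid_spare_grip [0.4524 0.158  0.029 ]
pan_small_rim [ 0.4521 -0.0199  0.065 ]
pan_large_rim [0.6356 0.0728 0.055 ]
pan_square_rim [ 0.4542 -0.2022  0.06  ]
tray_floor [0.5497 0.3729 0.004 ]
side [ 0.225 -1.076  0.805]
lid_small_grip [ 0.6233 -0.0975  0.029 ]
lid_large_grip [ 0.6192 -0.2936  0.029 ]
lid_square_grip [ 0.4383 -0.3882  0.029 ]
lid_spare_grip [0.4515 0.1481 0.029 ]
pan_small_rim [ 0.4469 -0.0223  0.065 ]
pan_large_rim [0.6326 0.0713 0.055 ]
pan_square_rim [ 0.4549 -0.1996  0.06  ]
tray_floor [0.5471 0.371  0.004 ]
[[-0.952  0.305 -0.   ]
 [ 0.305  0.952 -0.   ]
 [ 0.    -0.    -1.   ]]
```

View pics/top_scene.png

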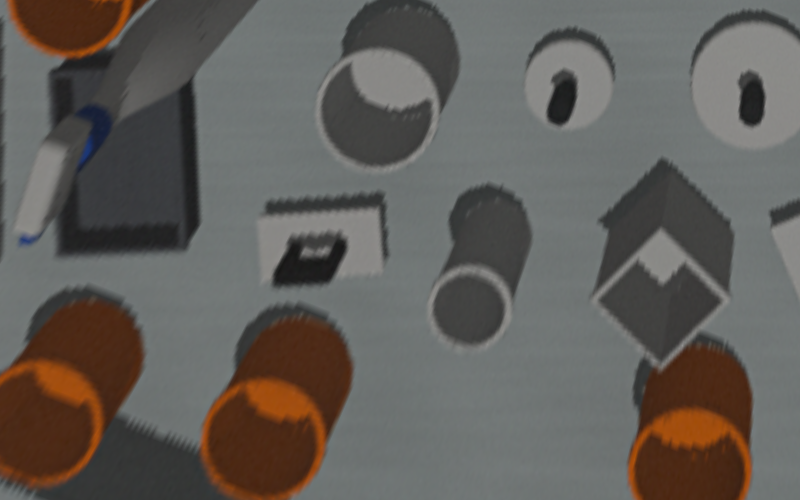

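View pics/top_side.png

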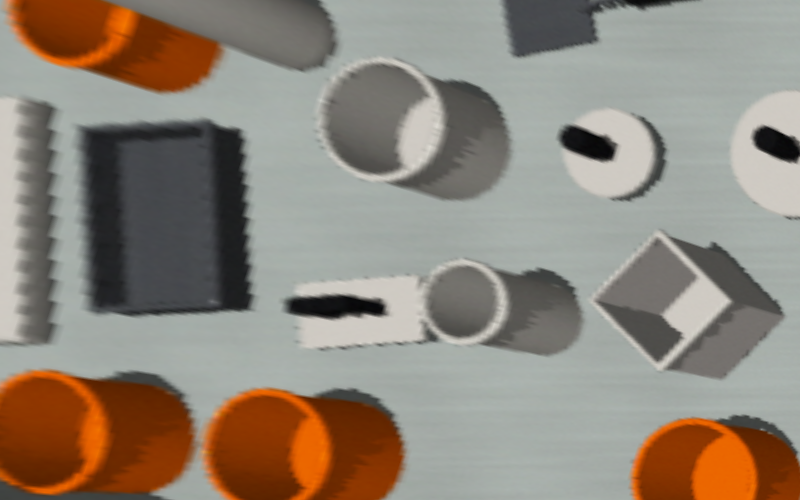

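The rectified views agree to within a few mm. The square pan is turned 45° at about (.451,-.211), the small pan is at (.449,-.021), and the large pan is at (.635,.071). The tray's long axis runs along x at about (.548,.372). I'll move over the small lid next.

```bash
python3 -c "
from h import *
go(.60,-.10,.25,np.pi/2)"
```

```text
shift [-601.9 -537.3  -18.7] roll -0.31 j6 1.47 j1 1.16 tcp [0.1905 0.5952 0.2313] t 1.2
```

Emit:
servo_tool:
  plan:
    - [[-30,-27,-4],0,-1]
    - [[-60,-54,-8],0,-1]
    - [[-90,-80,-12],0,-1]
    - [[-120,-107,-16],0,-1]
    - [[-150,-134,-19],0,-1]

```text
clock: 1.62
tcp_pos: [0.2932, 0.4205, 0.2508]
tcp_rot: [0.483, 3.104, 0.001]
ft_force: [1.4, 0.0, 0.2]
finger_gap: 0.0852
grasp_force: 0.0
```

Emit:
servo_tool:
  plan:
    - [[-30,-27,0],0,-1]
    - [[-60,-54,0],0,-1]
    - [[-90,-80,0],0,-1]
    - [[-120,-107,0],0,-1]
    - [[-150,-134,0],0,-1]

```text
clock: 2.03
tcp_pos: [0.3952, 0.2468, 0.2507]
tcp_rot: [0.484, 3.103, 0.001]
ft_force: [1.6, 1.0, -0.1]
finger_gap: 0.0854
grasp_force: 0.0
```

Emit:
servo_tool:
  plan:
    - [[-30,-27,0],0,-1]
    - [[-60,-54,0],0,-1]
    - [[-90,-80,0],0,-1]
    - [[-120,-107,0],0,-1]
    - [[-150,-134,0],0,-1]

```text
clock: 2.45
tcp_pos: [0.4973, 0.0732, 0.2507]
tcp_rot: [0.485, 3.103, 0.0]
ft_force: [-0.2, 1.1, -0.6]
finger_gap: 0.0853
grasp_force: 0.0
```

Emit:
servo_tool:
  plan:
    - [[-30,-27,0],-0.06,-1]
    - [[-60,-54,0],-0.12,-1]
    - [[-90,-80,0],-0.18,-1]
    - [[-120,-107,0],-0.25,-1]
    - [[-150,-134,0],-0.31,-1]

```text
clock: 2.87
tcp_pos: [0.5993, -0.1001, 0.2504]
tcp_rot: [-0.005, 3.141, 0.0]
ft_force: [1.2, 1.1, -0.8]
finger_gap: 0.0855
grasp_force: 0.0
```

Run:
```python
from h import *
go(.60,-.10,.25,np.pi/2)
o=arm.get_obs();print(o['ft_force'],Rn.from_rotvec(o['tcp_rot']).as_matrix().round(2).tolist())
r=arm.read_camera('wrist'); cv2.imwrite('pics/w1.png',r['image'][:,:,::-1])
K,R,t=cam(r);print((-R.T@t).round(3))
for t in ('lid_small_grip','lid_large_grip','pan_small_rim','pan_large_rim'):
    for d in arm.landmark_of('wrist',t)[:2]: print(t,d,plane(r,d['xy'],H[t]).round(4))
```

```text
shift [-0.7  0.1  0.4] roll 0.003 j6 -0.28 j1 -0.27 tcp [ 0.5993 -0.1001  0.2504] t 2.87
[ 1.21795559  1.12999125 -0.81211178] [[-1.0, -0.0, 0.0], [-0.0, 1.0, 0.0], [-0.0, 0.0, -1.0]]
[ 0.527 -0.1    0.394]
lid_small_grip {'xy': [275.8, 196.5], 'confidence': 0.87} [ 0.6239 -0.1006  0.029 ]
lid_large_grip {'xy': [104.4, 192.6], 'confidence': 0.71} [ 0.6197 -0.2978  0.029 ]
lid_large_grip {'xy': [156.4, 21.7], 'confidence': 0.5} [ 0.444 -0.22   0.029]
pan_small_rim {'xy': [366.8, 17.9], 'confidence': 0.86} [ 0.4486 -0.0193  0.065 ]
pan_large_rim {'xy': [439.9, 213.2], 'confidence': 0.58} [0.6353 0.0782 0.055 ]
```

View pics/w1.png

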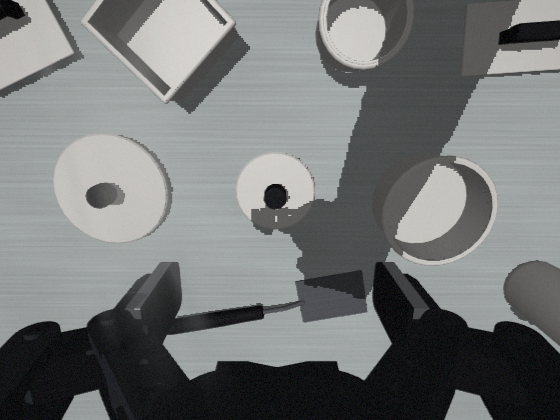

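The wrist view shows the small knob at (275,196), the large pan's mouth at about (437,211), the large lid at (104,193), and the square pan upper left. The small lid measures (.6238,-.1005), so I'll grasp it now.

Emit:
servo_tool:
  plan:
    - [[-24,0,40],0,-1]
    - [[-24,0,80],0,-1]
    - [[-24,0,120],0,-1]
    - [[-24,0,160],0,-1]
    - [[-24,0,195],0,-1]
  force: 40

```text
clock: 3.53
tcp_pos: [0.6208, -0.0959, 0.0531]
tcp_rot: [0.003, -3.14, -0.001]
ft_force: [-0.1, 0.4, 0.7]
finger_gap: 0.0853
grasp_force: 0.0
```

Emit:
servo_tool:
  plan:
    - [[0,0,20],0,-1]
    - [[0,0,37],0,-1]
    - [[0,0,37],0,0.5]
    - [[0,0,37],0,1]
    - [[0,0,37],0,1]

```text
clock: 3.95
tcp_pos: [0.6234, -0.0975, 0.0199]
tcp_rot: [-0.002, 3.14, -0.001]
ft_force: [0.5, -0.1, 0.2]
finger_gap: 0.0515
grasp_force: 0.0
```

Emit:
servo_tool:
  plan:
    - [[0,0,0],0,1]
    - [[0,0,0],0,1]
    - [[0,0,0],0,1]
    - [[0,0,0],0,1]
    - [[0,0,0],0,1]

```text
clock: 4.37
tcp_pos: [0.6244, -0.0985, 0.0207]
tcp_rot: [-0.0, 3.138, -0.001]
ft_force: [0.1, 1.2, 6.0]
finger_gap: 0.0247
grasp_force: 39.8
```

Emit:
servo_tool:
  plan:
    - [[0,0,-30],0,1]
    - [[0,0,-60],0,1]
    - [[0,0,-90],0,1]
    - [[0,0,-120],0,1]
    - [[0,0,-120],0,1]

```text
clock: 4.78
tcp_pos: [0.6273, -0.0994, 0.146]
tcp_rot: [-0.0, 3.129, -0.005]
ft_force: [1.9, -1.0, -0.3]
finger_gap: 0.0248
grasp_force: 39.6
```

Emit:
servo_tool:
  plan:
    - [[35,16,0],0,1]
    - [[70,32,0],0,1]
    - [[105,48,0],0,1]
    - [[140,64,0],0,1]
    - [[175,79,0],0,1]

```text
clock: 5.2
tcp_pos: [0.4453, -0.0184, 0.1376]
tcp_rot: [-0.0, -3.141, -0.001]
ft_force: [1.4, -0.6, -1.0]
finger_gap: 0.0247
grasp_force: 39.6
```

Run:
```python
from h import *
go(.449,-.020,.1,np.pi/2)
o=arm.get_obs();print(o['ft_force'],o['finger_gap'],o['grasp_force'])
ims=[]
for c in('wrist','side'):
    r=arm.read_camera(c); ims.append(r['image'])
    for t in ('lid_small_grip','lid_square_grip','lid_large_grip','lid_spare_grip','pan_small_rim','pan_large_rim','pan_square_rim','tray_floor'):
        for d in arm.landmark_of(c,t)[:1]: print(c,t,d,plane(r,d['xy'],H[t] if t!='lid_small_grip' else o['tcp_pos'][2]+.011).round(4))
w=ims[0]; s=cv2.resize(ims[1][130:330,180:380],(420,420))
cv2.imwrite('pics/c1.png',cv2.resize(np.hstack([w,s]),(800,343))[:,:,::-1])
```

```text
shift [-3.8 -1.6 37.6] roll -0.0 j6 -0.19 j1 -0.19 tcp [ 0.4453 -0.0184  0.1376] t 5.2
[ 1.3860069  -0.5964948  -0.98258442] 0.0246843576902078 39.62343692779541
wrist lid_small_grip {'xy': [276.2, 270.9], 'confidence': 0.62} [ 0.4427 -0.0183  0.1486]
wrist lid_spare_grip {'xy': [498.0, 213.0], 'confidence': 0.92} [0.4537 0.1614 0.029 ]
wrist pan_square_rim {'xy': [8.5, 221.6], 'confidence': 0.81} [ 0.4499 -0.2099  0.06  ]
side lid_small_grip {'xy': [251.0, 199.9], 'confidence': 0.67} [ 0.4541 -0.01    0.1486]
side lid_square_grip {'xy': [237.1, 205.5], 'confidence': 0.65} [0.4519 0.1672 0.029 ]
side lid_large_grip {'xy': [357.9, 297.1], 'confidence': 0.7} [ 0.6187 -0.2837  0.029 ]
side lid_spare_grip {'xy': [360.3, 301.5], 'confidence': 0.58} [ 0.6179 -0.2982  0.029 ]
side pan_small_rim {'xy': [252.2, 232.6], 'confidence': 0.87} [ 0.449  -0.0257  0.065 ]
side pan_large_rim {'xy': [313.8, 202.0], 'confidence': 0.93} [0.6457 0.0778 0.055 ]
side pan_square_rim {'xy': [273.2, 282.1], 'confidence': 0.79} [ 0.4485 -0.2156  0.06  ]
side tray_floor {'xy': [252.4, 173.4], 'confidence': 0.93} [0.5479 0.3819 0.004 ]
```

View pics/c1.png

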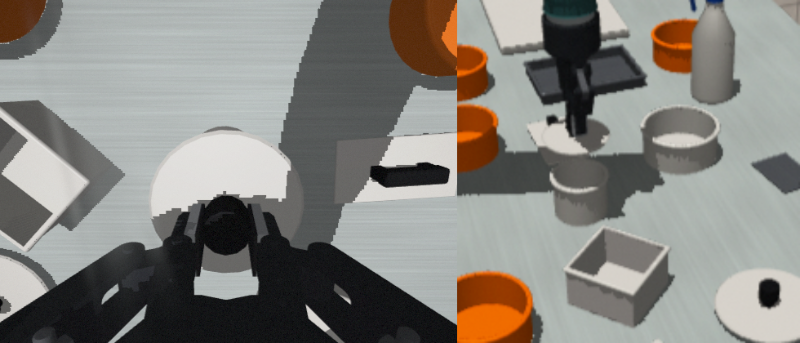

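The lid hangs level in the grip above the small pan. I'll lower it part way and check.

Emit:
servo_tool:
  plan:
    - [[0,0,12],0,1]
    - [[0,0,24],0,1]
    - [[0,0,36],0,1]
    - [[0,0,36],0,1]
    - [[0,0,36],0,1]

```text
clock: 6.52
tcp_pos: [0.4468, -0.019, 0.1018]
tcp_rot: [0.0, -3.14, -0.001]
ft_force: [0.0, -0.2, -0.7]
finger_gap: 0.0246
grasp_force: 39.6
```

Run:
```python
from h import *
go(.449,-.020,.075,np.pi/2)
for c in('scene','side'):
    r=arm.read_camera(c)
    K,R,t=cam(r)
    for n,z in (('lid_small_grip',arm.get_obs()['tcp_pos'][2]+.011),('pan_small_rim',.065)):
        for d in arm.landmark_of(c,n)[:1]: print(c,n,d,plane(r,d['xy'],z).round(4))
```

```text
shift [-2.3 -1.  26.8] roll 0.0 j6 -0.19 j1 -0.19 tcp [ 0.4468 -0.019   0.1018] t 6.52
scene lid_small_grip {'xy': [261.6, 183.9], 'confidence': 0.59} [ 0.4518 -0.0164  0.1135]
scene pan_small_rim {'xy': [257.2, 200.8], 'confidence': 0.72} [ 0.4521 -0.0288  0.065 ]
side lid_small_grip {'xy': [247.9, 210.4], 'confidence': 0.69} [4.471e-01 1.000e-04 1.142e-01]
side pan_small_rim {'xy': [251.4, 233.6], 'confidence': 0.72} [ 0.4462 -0.0293  0.065 ]
```

Emit:
servo_tool:
  plan:
    - [[-2,-1.5,6],0,1]
    - [[-2,-1.5,12],0,1]
    - [[-2,-1.5,18],0,1]
    - [[-2,-1.5,24],0,1]
    - [[-2,-1.5,24],0,1]

```text
clock: 7.23
tcp_pos: [0.4479, -0.0204, 0.0765]
tcp_rot: [0.0, -3.138, -0.001]
ft_force: [-1.2, -0.7, -0.8]
finger_gap: 0.0248
grasp_force: 39.6
```

Emit:
servo_tool:
  plan:
    - [[0,0,1],0,1]
    - [[0,0,2],0,1]
    - [[0,0,3],0,1]
    - [[0,0,3],0,1]
    - [[0,0,3],0,1]

```text
clock: 7.65
tcp_pos: [0.4498, -0.0207, 0.0757]
tcp_rot: [-0.0, 3.141, -0.0]
ft_force: [-0.7, 0.6, 1.4]
finger_gap: 0.0244
grasp_force: 39.8
```

The TCP is at .0757, which matches the home height, with slight contact. I'll release and rise.

Emit:
servo_tool:
  plan:
    - [[0,0,0],0,0.2]
    - [[0,0,0],0,-0.3]
    - [[0,0,0],0,-0.8]
    - [[0,0,0],0,-1]
    - [[0,0,-10],0,-1]

```text
clock: 8.07
tcp_pos: [0.4479, -0.0204, 0.0841]
tcp_rot: [0.0, -3.138, -0.001]
ft_force: [0.3, -0.1, -0.1]
finger_gap: 0.0805
grasp_force: 0.0
```

Emit:
servo_tool:
  plan:
    - [[0,0,-35],0,-1]
    - [[0,0,-70],0,-1]
    - [[0,0,-105],0,-1]
    - [[0,0,-140],0,-1]
    - [[0,0,-160],0,-1]

```text
clock: 8.48
tcp_pos: [0.4513, -0.021, 0.2505]
tcp_rot: [-0.0, 3.135, -0.002]
ft_force: [1.8, -1.1, 0.3]
finger_gap: 0.0853
grasp_force: 0.0
```

Run:
```python
from h import *
go(.58,-.295,.25,np.pi/2)
r=arm.read_camera('wrist'); cv2.imwrite('pics/w2.png',r['image'][:,:,::-1])
for t,z in (('lid_small_grip',.084),('pan_square_rim',.06),('lid_spare_grip',.029),('tray_floor',.004)):
    for d in arm.landmark_of('wrist',t)[:1]: print(t,d,plane(r,d['xy'],z).round(4))
```

```text
shift [-128.6 -274.     1.6] roll 0.0 j6 -0.19 j1 -0.19 tcp [ 0.4513 -0.021   0.2505] t 8.48
lid_small_grip {'xy': [277.2, 183.1], 'confidence': 0.95} [ 0.4489 -0.0203  0.084 ]
pan_square_rim {'xy': [96.4, 181.3], 'confidence': 0.93} [ 0.4524 -0.2088  0.06  ]
lid_spare_grip {'xy': [438.4, 176.8], 'confidence': 0.58} [0.4542 0.1626 0.029 ]
```

View pics/w2.png

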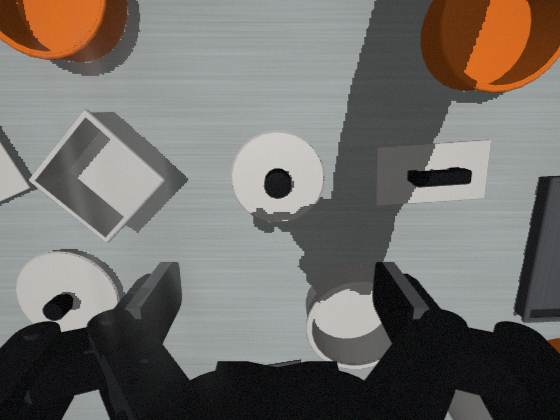

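The small lid sits on its pan and its knob is at (277,183). The large lid is next.

Emit:
servo_tool:
  plan:
    - [[-18,-34,0],0,-1]
    - [[-36,-68,0],0,-1]
    - [[-54,-102,0],0,-1]
    - [[-72,-136,0],0,-1]
    - [[-85,-160,0],0,-1]

```text
clock: 9.15
tcp_pos: [0.5346, -0.1829, 0.2429]
tcp_rot: [-0.002, -3.139, -0.001]
ft_force: [-0.1, -0.4, 0.2]
finger_gap: 0.0855
grasp_force: 0.0
```

Emit:
servo_tool:
  plan:
    - [[-18,-34,0],0,-1]
    - [[-36,-68,0],0,-1]
    - [[-54,-102,0],0,-1]
    - [[-64,-116,0],0,-1]
    - [[-64,-116,0],0,-1]

```text
clock: 9.57
tcp_pos: [0.5992, -0.2998, 0.2418]
tcp_rot: [-0.005, -3.139, -0.002]
ft_force: [-0.4, 0.1, -0.5]
finger_gap: 0.0856
grasp_force: 0.0
```

Run:
```python
from h import *
r=arm.read_camera('wrist'); cv2.imwrite('pics/w3.png',r['image'][:,:,::-1])
for t,z in (('lid_large_grip',.029),('lid_square_grip',.029),('pan_square_rim',.06)):
    for d in arm.landmark_of('wrist',t)[:2]:
        p=plane(r,d['xy'],z); print(t,d,p.round(4)); 
        if t=='lid_large_grip': go(p[0],p[1],.02,np.pi/2)
```

```text
lid_large_grip {'xy': [277.5, 196.7], 'confidence': 0.63} [ 0.621  -0.2983  0.029 ]
shift [-24.6  -2.7 222.6] roll -0.001 j6 -0.56 j1 -0.56 tcp [ 0.5974 -0.2963  0.2427] t 9.67
lid_square_grip {'xy': [185.1, 17.9], 'confidence': 0.7} [ 0.4411 -0.3876  0.029 ]
pan_square_rim {'xy': [378.0, 20.4], 'confidence': 0.69} [ 0.4511 -0.2086  0.06  ]
```

View pics/w3.png

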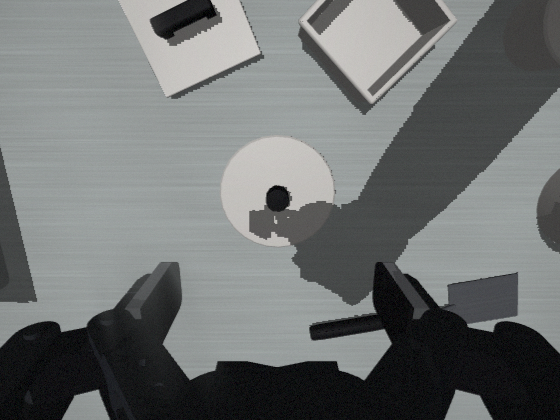

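The large knob is at (277,197), which gives (.621,-.298). The square lid's bar runs at a yaw of about 115° and the square pan is at about 45°.

Emit:
servo_tool:
  plan:
    - [[-24,-2,40],0,-1]
    - [[-24,-2,80],0,-1]
    - [[-24,-2,120],0,-1]
    - [[-24,-2,160],0,-1]
    - [[-24,-2,190],0,-1]

```text
clock: 10.18
tcp_pos: [0.62, -0.2956, 0.0518]
tcp_rot: [0.003, -3.137, -0.004]
ft_force: [-0.9, -0.2, -0.8]
finger_gap: 0.0856
grasp_force: 0.0
```

Emit:
servo_tool:
  plan:
    - [[0,0,18],0,-1]
    - [[0,0,30],0,-1]
    - [[0,0,30],0,-0.8]
    - [[0,0,30],0,-0.5]
    - [[0,0,30],0,0]

```text
clock: 10.6
tcp_pos: [0.624, -0.2991, 0.0276]
tcp_rot: [-0.001, 3.139, -0.003]
ft_force: [0.2, -0.4, 1.1]
finger_gap: 0.0544
grasp_force: 0.0
```

```bash
python3 -c "
from h import *
go(.621,-.298,.020,np.pi/2)"
```

```text
shift [3.  1.1 7.6] roll 0.001 j6 -0.54 j1 -0.54 tcp [ 0.624  -0.2991  0.0276] t 10.6
```

Emit:
servo_tool:
  plan:
    - [[2,0,3],0,0]
    - [[2,0,5],0,0]
    - [[2,0,5],0,1]
    - [[2,0,5],0,1]
    - [[2,0,5],0,1]

```text
clock: 11.02
tcp_pos: [0.621, -0.299, 0.0212]
tcp_rot: [-0.0, 3.141, -0.001]
ft_force: [-0.4, 0.6, 4.3]
finger_gap: 0.0251
grasp_force: 39.5
```

Emit:
servo_tool:
  plan:
    - [[0,0,0],0,1]
    - [[0,0,0],0,1]
    - [[0,0,0],0,1]
    - [[0,0,0],0,1]
    - [[0,0,0],0,1]

```text
clock: 11.43
tcp_pos: [0.621, -0.299, 0.0212]
tcp_rot: [-0.0, 3.141, -0.001]
ft_force: [-1.1, -0.4, 5.5]
finger_gap: 0.0249
grasp_force: 39.7
```

Gripped. I'll lift and stop on the way where the wrist camera can see the large pan beside the lid.

Emit:
servo_tool:
  plan:
    - [[0,0,-35],0,1]
    - [[0,0,-70],0,1]
    - [[0,0,-105],0,1]
    - [[0,10,-140],0,1]
    - [[0,25,-170],0,1]

```text
clock: 11.85
tcp_pos: [0.6207, -0.2746, 0.1919]
tcp_rot: [0.002, 3.141, -0.001]
ft_force: [1.1, 0.1, -1.2]
finger_gap: 0.0247
grasp_force: 39.6
```

Emit:
servo_tool:
  plan:
    - [[0,33,-15],0,1]
    - [[0,66,-30],0,1]
    - [[0,99,-45],0,1]
    - [[0,130,-55],0,1]
    - [[0,130,-55],0,1]

```text
clock: 12.27
tcp_pos: [0.6212, -0.1385, 0.2476]
tcp_rot: [-0.009, 3.139, 0.004]
ft_force: [0.3, -0.5, -1.6]
finger_gap: 0.0247
grasp_force: 39.8
```

Run:
```python
from h import *
o=arm.get_obs(); print(o['finger_gap'],o['tcp_pos'])
r=arm.read_camera('wrist')
for d in arm.landmark_of('wrist','pan_large_rim')[:2]:
    p=plane(r,d['xy'],.055); print(d,p.round(4))
im=topdown(r,.055,.5,.77,-.07,.23,1500).copy()
for rr in(56,63): cv2.circle(im,(int((.23-.074)*1500),int((.77-.635)*1500)),int(rr*1.5),(255,0,0),1)
tl=topdown(r,o['tcp_pos'][2]-.007,.5,.8,-.3,.03,1200)
cv2.imwrite('pics/p1.png',np.hstack([cv2.resize(im,(400,360)),cv2.resize(tl,(396,360))])[:,:,::-1])
for d in arm.landmark_of('wrist','lid_large_grip')[:1]: print(d,plane(r,d['xy'],o['tcp_pos'][2]+.008).round(4))
```

```text
0.02471572774905607 [ 0.62117318 -0.13852732  0.24760368]
{'xy': [480.6, 195.2], 'confidence': 0.59} [0.6362 0.0795 0.055 ]
{'xy': [274.5, 273.6], 'confidence': 0.6} [ 0.6215 -0.1392  0.2556]
```

View pics/p1.png

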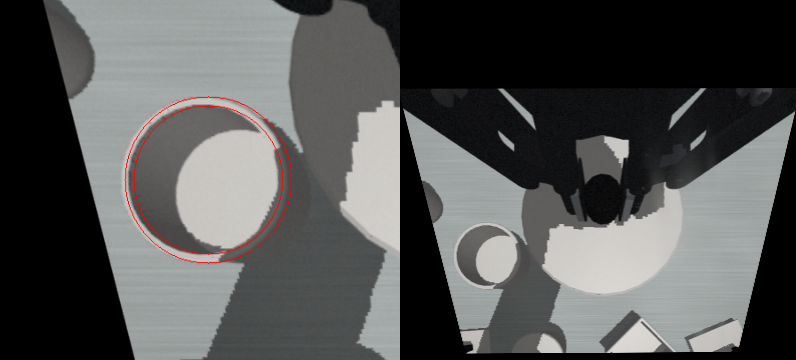

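The rim circle predicted at (.635,.074) fits within about 2 mm; the rim sits slightly left, so I'll use y=.076. I need the bottle's clearance before I move on.

Run:
```python
from h import *
for c in('scene','side'):
    r=arm.read_camera(c)
    for d in arm.landmark_of(c,'spray_mid')[:1]: print(d,plane(r,d['xy'],.09).round(4))
    for d in arm.recognise(c,'spray_mid')[:1]: print(d, plane(r,[(d['rect'][0]+d['rect'][2])/2,d['rect'][3]],0).round(3))
    for d in arm.landmark_of(c,'turner')[:1]: print(d,plane(r,d['xy'],0).round(4))
go(.635,.076,.1,np.pi/2)
```

```text
{'xy': [417.4, 240.9], 'confidence': 0.86} [0.7508 0.2384 0.09  ]
{'rect': [396.2, 175.3, 440.9, 280.7], 'confidence': 0.78} [0.787 0.236 0.   ]
{'xy': [272.0, 330.1], 'confidence': 0.66} [ 0.7917 -0.1248  0.    ]
{'xy': [329.0, 159.8], 'confidence': 0.93} [0.7485 0.2351 0.09  ]
{'rect': [308.9, 114.3, 329.2, 173.5], 'confidence': 0.77} [0.75  0.321 0.   ]
{'xy': [390.7, 248.3], 'confidence': 0.9} [ 0.7856 -0.1101  0.    ]
shift [-14.5 220.3 144.9] roll -0.001 j6 -0.33 j1 -0.33 tcp [ 0.6204 -0.1443  0.2448] t 12.82
```

Emit:
servo_tool:
  plan:
    - [[-3,38,10],0,1]
    - [[-6,76,20],0,1]
    - [[-9,114,30],0,1]
    - [[-12,152,40],0,1]
    - [[-14.5,185,50],0,1]

```text
clock: 13.23
tcp_pos: [0.6351, 0.0432, 0.1949]
tcp_rot: [-0.0, 3.141, 0.001]
ft_force: [1.4, 0.6, -1.0]
finger_gap: 0.0245
grasp_force: 39.9
```

Emit:
servo_tool:
  plan:
    - [[0,20,15],0,1]
    - [[0,35,35],0,1]
    - [[0,35,65],0,1]
    - [[0,35,85],0,1]
    - [[0,35,85],0,1]

```text
clock: 13.65
tcp_pos: [0.6308, 0.0766, 0.1049]
tcp_rot: [0.001, -3.132, 0.0]
ft_force: [-1.5, 0.1, -2.0]
finger_gap: 0.0247
grasp_force: 39.9
```

Emit:
servo_tool:
  plan:
    - [[0,0,0],0,1]
    - [[0,0,0],0,1]
    - [[0,0,0],0,1]
    - [[0,0,0],0,1]
    - [[0,0,0],0,1]

```text
clock: 14.07
tcp_pos: [0.6363, 0.0761, 0.1121]
tcp_rot: [0.0, 3.139, 0.0]
ft_force: [-0.1, -0.7, -1.7]
finger_gap: 0.0248
grasp_force: 39.9
```

```bash
python3 -c "
from h import *
go(.635,.076,.066,np.pi/2)"
```

```text
shift [ 1.4 -0.1 46.1] roll -0.0 j6 0.02 j1 0.02 tcp [0.6363 0.0761 0.1121] t 14.07
```

Emit:
servo_tool:
  plan:
    - [[1,0,10],0,1]
    - [[1,0,20],0,1]
    - [[1,0,30],0,1]
    - [[1,0,38],0,1]
    - [[1,0,40],0,1]

```text
clock: 14.48
tcp_pos: [0.6318, 0.0763, 0.0673]
tcp_rot: [0.0, -3.137, 0.0]
ft_force: [-1.1, 0.1, -2.2]
finger_gap: 0.0245
grasp_force: 39.9
```

Emit:
servo_tool:
  plan:
    - [[0,0,1],0,1]
    - [[0,0,2],0,1]
    - [[0,0,3],0,1]
    - [[0,0,4],0,1]
    - [[0,0,4],0,1]

```text
clock: 14.9
tcp_pos: [0.6344, 0.0763, 0.0666]
tcp_rot: [-0.0, 3.141, 0.0]
ft_force: [-0.3, -0.7, -2.6]
finger_gap: 0.0245
grasp_force: 39.9
```

Emit:
servo_tool:
  plan:
    - [[0,0,0.5],0,1]
    - [[0,0,1],0,1]
    - [[0,0,1.5],0,1]
    - [[0,0,1.5],0,1]
    - [[0,0,1.5],0,1]

```text
clock: 15.32
tcp_pos: [0.6344, 0.0764, 0.0662]
tcp_rot: [-0.0, 3.141, -0.0]
ft_force: [-2.0, -1.0, 5.6]
finger_gap: 0.0246
grasp_force: 40.5
```

Contact came at exactly the home height (.0662). I'll release, rise and go toward the square lid.

Emit:
servo_tool:
  plan:
    - [[0,0,0],0,0.2]
    - [[0,0,0],0,-0.3]
    - [[0,0,0],0,-0.8]
    - [[0,0,0],0,-1]
    - [[0,0,-10],0,-1]

```text
clock: 15.73
tcp_pos: [0.6321, 0.0763, 0.0728]
tcp_rot: [0.0, -3.137, 0.0]
ft_force: [-1.0, -0.2, -0.3]
finger_gap: 0.0805
grasp_force: 0.0
```

Emit:
servo_tool:
  plan:
    - [[0,0,-35],0,-1]
    - [[0,0,-70],0,-1]
    - [[0,0,-105],0,-1]
    - [[0,0,-140],0,-1]
    - [[0,0,-170],0,-1]

```text
clock: 16.15
tcp_pos: [0.6345, 0.0764, 0.2484]
tcp_rot: [-0.0, 3.139, 0.0]
ft_force: [0.9, 0.5, -1.0]
finger_gap: 0.0856
grasp_force: 0.0
```

Run:
```python
from h import *
r=arm.read_camera('wrist')
for d in arm.landmark_of('wrist','lid_large_grip')[:1]: print(d,plane(r,d['xy'],.074).round(4))
for d in arm.landmark_of('wrist','tray_floor')[:1]: print(d,plane(r,d['xy'],.004).round(4))
cv2.imwrite('pics/w4.png',r['image'][:,:,::-1])
go(.43,-.36,.25,np.radians(25))
```

```text
{'xy': [278.2, 182.9], 'confidence': 0.68} [0.633  0.0783 0.074 ]
{'xy': [537.6, 96.4], 'confidence': 0.59} [0.5493 0.3705 0.004 ]
shift [ 206.7 -436.4   -2.1] roll 1.135 j6 0.02 j1 0.02 tcp [0.6366 0.0764 0.2498] t 16.3
```

View pics/w4.png

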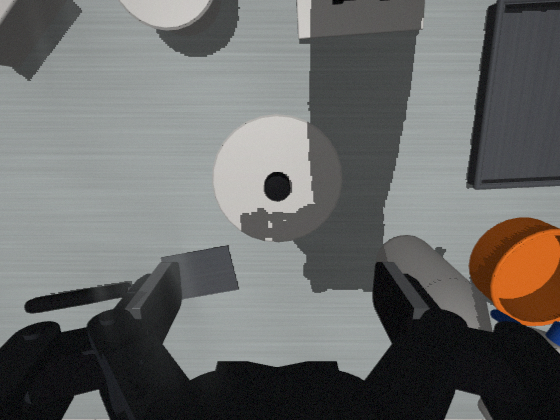

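The large lid is seated, with its knob at (278,187). I'll move on to the square lid.

Emit:
servo_tool:
  plan:
    - [[17,-36,0],0,-1]
    - [[34,-72,0],0,-1]
    - [[51,-108,0],0,-1]
    - [[68,-144,0],0,-1]
    - [[85,-180,0],0,-1]

```text
clock: 16.72
tcp_pos: [0.5471, -0.1046, 0.2435]
tcp_rot: [0.001, -3.139, -0.001]
ft_force: [1.5, 0.2, 0.3]
finger_gap: 0.0854
grasp_force: 0.0
```

Emit:
servo_tool:
  plan:
    - [[17,-36,0],0,-1]
    - [[34,-72,0],0,-1]
    - [[51,-108,0],0,-1]
    - [[68,-144,0],0,-1]
    - [[85,-180,0],0,-1]

```text
clock: 17.13
tcp_pos: [0.4622, -0.2846, 0.2437]
tcp_rot: [0.0, -3.14, -0.002]
ft_force: [0.4, 1.1, -0.1]
finger_gap: 0.0856
grasp_force: 0.0
```

Emit:
servo_tool:
  plan:
    - [[12,-25,0],0.12,-1]
    - [[24,-50,0],0.24,-1]
    - [[35,-78,0],0.36,-1]
    - [[35,-80,0],0.48,-1]
    - [[35,-80,0],0.6,-1]

```text
clock: 17.55
tcp_pos: [0.4276, -0.365, 0.2433]
tcp_rot: [-0.941, -2.995, -0.002]
ft_force: [0.4, 0.0, -0.2]
finger_gap: 0.0855
grasp_force: 0.0
```

Emit:
servo_tool:
  plan:
    - [[0,0,0],0.12,-1]
    - [[0,0,0],0.24,-1]
    - [[0,0,0],0.36,-1]
    - [[0,0,0],0.48,-1]
    - [[0,0,0],0.53,-1]

```text
clock: 17.97
tcp_pos: [0.4283, -0.363, 0.2434]
tcp_rot: [-1.687, -2.647, -0.001]
ft_force: [0.2, -0.2, 1.3]
finger_gap: 0.0853
grasp_force: 0.0
```

Run:
```python
from h import *
o=arm.get_obs();print(o['tcp_pos'])
r=arm.read_camera('wrist')
for d in arm.landmark_of('wrist','lid_square_grip')[:2]:
    p=plane(r,d['xy'],.029); print(d,p.round(4))
    go(p[0],p[1],.02,np.radians(25))
im=topdown(r,.014,.34,.54,-.49,-.29,2000)
hsv=im.min(2); m=((hsv>110)&(im.max(2).astype(int)-hsv<25)).astype(np.uint8)
im2=topdown(r,.06,.34,.56,-.32,-.1,1800)
cv2.imwrite('pics/q.png',np.hstack([im,cv2.resize(im2,(400,400))])[:,:,::-1])
# dark bar
im3=topdown(r,.044,.38,.5,-.45,-.33,2000); b=(im3.max(2)<30).astype(np.uint8)
n,l,s,c=cv2.connectedComponentsWithStats(b)
for i in range(1,n):
    if s[i,4]>300:
        rr=cv2.minAreaRect(cv2.findNonZero((l==i).astype(np.uint8))); print(s[i],rr,'center',.5-rr[0][1]/2000,-.33-rr[0][0]/2000)
```

```text
[ 0.42833357 -0.36295309  0.2433568 ]
{'xy': [276.0, 204.6], 'confidence': 0.65} [ 0.4409 -0.3912  0.029 ]
shift [-31.4  -0.6 223.4] roll 0.005 j6 0.31 j1 -0.82 tcp [ 0.4284 -0.363   0.2435] t 18.07
[  52   86  120   68 2969] ((110.91716766357422, 120.2011947631836), (28.76923179626465, 124.15384674072266), 67.38013458251953) center 0.4398994026184082 -0.3854585838317871
```

View pics/q.png

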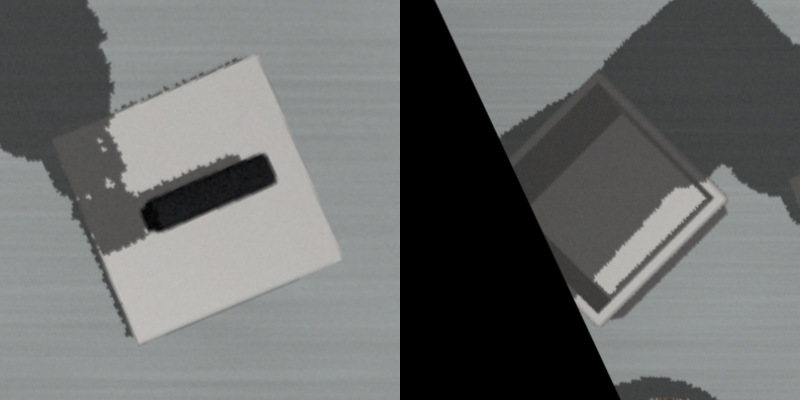

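The plate corners put the square lid's centre at (.4405,-.388) with its bar at yaw 112.5°. The pan is centred at (.451,-.211) with yaw 45°.

Emit:
servo_tool:
  plan:
    - [[-28,0,40],0.045,-1]
    - [[-28,0,80],0.045,-1]
    - [[-28,0,120],0.045,-1]
    - [[-28,0,160],0.045,-1]
    - [[-28,0,190],0.045,-1]

```text
clock: 18.48
tcp_pos: [0.4392, -0.3871, 0.0507]
tcp_rot: [-1.736, -2.612, -0.002]
ft_force: [-0.7, -0.3, -1.1]
finger_gap: 0.0852
grasp_force: 0.0
```

Emit:
servo_tool:
  plan:
    - [[0,0,18],0,-1]
    - [[0,0,30],0,-1]
    - [[0,0,30],0,-0.8]
    - [[0,0,30],0,-0.5]
    - [[0,0,30],0,0]

```text
clock: 18.9
tcp_pos: [0.4422, -0.3902, 0.0264]
tcp_rot: [1.739, 2.613, -0.001]
ft_force: [1.6, -0.1, 0.3]
finger_gap: 0.0544
grasp_force: 0.0
```

```bash
python3 -c "
from h import *
go(.4405,-.388,.021,np.radians(22.5))"
```

```text
shift [ 2.6 -0.7  5.4] roll 0.004 j6 0.34 j1 -0.83 tcp [ 0.4422 -0.3902  0.0264] t 18.9
```

Emit:
servo_tool:
  plan:
    - [[1,0,2],0,0]
    - [[1,0,4],0,0]
    - [[1,0,4],0,1]
    - [[1,0,4],0,1]
    - [[1,0,4],0,1]

```text
clock: 19.32
tcp_pos: [0.4411, -0.3885, 0.0215]
tcp_rot: [1.74, 2.614, -0.0]
ft_force: [0.4, -0.9, -0.4]
finger_gap: 0.0155
grasp_force: 39.1
```

Emit:
servo_tool:
  plan:
    - [[0,0,0],0,1]
    - [[0,0,0],0,1]
    - [[0,0,0],0,1]
    - [[0,0,0],0,1]
    - [[0,0,0],0,1]

```text
clock: 19.73
tcp_pos: [0.4411, -0.3885, 0.0215]
tcp_rot: [1.74, 2.614, -0.0]
ft_force: [-0.5, 0.5, 6.3]
finger_gap: 0.0152
grasp_force: 39.9
```

```bash
python3 -c "
from h import *
go(.451,-.211,.15,np.radians(45));print(arm.get_obs()['finger_gap'],arm.get_obs()['ft_force'])"
```

```text
shift [ 159.8   77.6 -128.6] roll -0.389 j6 0.34 j1 -0.83 tcp [ 0.4411 -0.3885  0.0215] t 19.73
0.015169904565926214 [-0.48281749  0.49702848  6.29480135]
```

Emit:
servo_tool:
  plan:
    - [[0,0,-30],0,1]
    - [[0,0,-60],0,1]
    - [[0,0,-90],0,1]
    - [[0,0,-120],0,1]
    - [[0,0,-120],0,1]

```text
clock: 20.15
tcp_pos: [0.4435, -0.3911, 0.1469]
tcp_rot: [1.735, 2.607, -0.004]
ft_force: [1.4, -0.7, -1.1]
finger_gap: 0.0154
grasp_force: 39.6
```

Emit:
servo_tool:
  plan:
    - [[32,16,0],-0.08,1]
    - [[64,32,0],-0.16,1]
    - [[96,47,0],-0.24,1]
    - [[128,62,0],-0.32,1]
    - [[160,78,0],-0.39,1]

```text
clock: 20.57
tcp_pos: [0.4496, -0.2083, 0.1393]
tcp_rot: [-1.196, -2.902, -0.001]
ft_force: [0.5, 0.1, -1.4]
finger_gap: 0.0153
grasp_force: 39.5
```

Emit:
servo_tool:
  plan:
    - [[0,0,15],0,1]
    - [[0,0,30],0,1]
    - [[0,0,35],0,1]
    - [[0,0,35],0,1]
    - [[0,0,35],0,1]

```text
clock: 20.98
tcp_pos: [0.4503, -0.2103, 0.1051]
tcp_rot: [-1.201, -2.901, -0.0]
ft_force: [1.0, 0.0, -1.5]
finger_gap: 0.015
grasp_force: 39.6
```

Run:
```python
from h import *
go(.451,-.211,.0715,np.radians(45));print(arm.get_obs()['finger_gap'],arm.get_obs()['ft_force'])
r=arm.read_camera('side')
r2=arm.read_camera('scene')
cv2.imwrite('pics/s5.png',np.hstack([cv2.resize(r['image'][200:360,190:350],(400,400)),cv2.resize(r2['image'][120:280,110:270],(400,400))])[:,:,::-1])
```

```text
shift [-1.1 -0.  33.6] roll 0.0 j6 0.22 j1 -0.57 tcp [ 0.4503 -0.2103  0.1051] t 20.98
0.01502166311106197 [ 0.9927531  0.0152078 -1.504942 ]
```

View pics/s5.png

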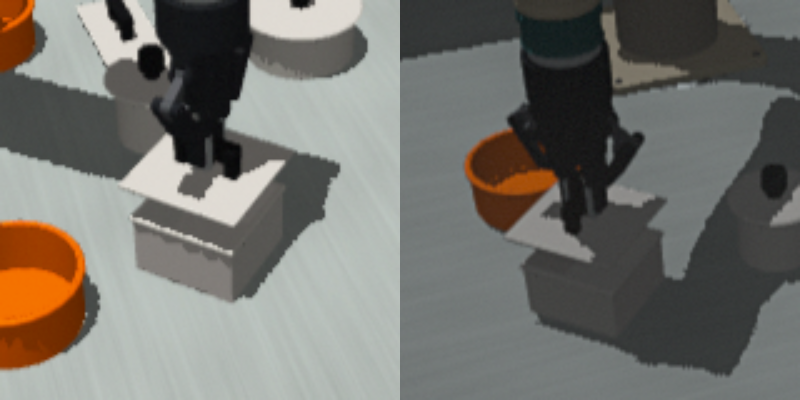

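The lid hangs parallel to the pan and above it, so I'll lower it.

Emit:
servo_tool:
  plan:
    - [[-1,0,8],0,1]
    - [[-1,0,16],0,1]
    - [[-1,0,24],0,1]
    - [[-1,0,30],0,1]
    - [[-1,0,30],0,1]

```text
clock: 21.5
tcp_pos: [0.4501, -0.2102, 0.0738]
tcp_rot: [-1.2, -2.899, -0.001]
ft_force: [-0.2, 0.9, -1.9]
finger_gap: 0.0156
grasp_force: 39.6
```

Emit:
servo_tool:
  plan:
    - [[0,0,1],0,1]
    - [[0,0,2],0,1]
    - [[0,0,3],0,1]
    - [[0,0,3],0,1]
    - [[0,0,3],0,1]

```text
clock: 21.92
tcp_pos: [0.4518, -0.2112, 0.073]
tcp_rot: [1.201, 2.902, -0.0]
ft_force: [-0.6, 0.7, -1.7]
finger_gap: 0.015
grasp_force: 39.6
```

Emit:
servo_tool:
  plan:
    - [[0,0,0.8],0,1]
    - [[0,0,1.6],0,1]
    - [[0,0,2.2],0,1]
    - [[0,0,2.2],0,1]
    - [[0,0,2.2],0,1]

```text
clock: 22.33
tcp_pos: [0.4519, -0.2112, 0.0715]
tcp_rot: [1.201, 2.902, -0.0]
ft_force: [-1.8, 1.3, 5.9]
finger_gap: 0.0151
grasp_force: 40.5
```

It is home at .0715. I'll release, rise and check.

Emit:
servo_tool:
  plan:
    - [[0,0,0],0,0.2]
    - [[0,0,0],0,-0.3]
    - [[0,0,0],0,-0.8]
    - [[0,0,0],0,-1]
    - [[0,0,-10],0,-1]

```text
clock: 22.75
tcp_pos: [0.45, -0.2101, 0.0791]
tcp_rot: [-1.2, -2.899, -0.001]
ft_force: [-0.2, -0.4, -0.4]
finger_gap: 0.0744
grasp_force: 0.0
```

Emit:
servo_tool:
  plan:
    - [[0,0,-35],0,-1]
    - [[0,0,-70],0,-1]
    - [[0,0,-105],0,-1]
    - [[0,0,-140],0,-1]
    - [[0,0,-165],0,-1]

```text
clock: 23.17
tcp_pos: [0.4526, -0.2117, 0.2499]
tcp_rot: [1.2, 2.899, -0.001]
ft_force: [1.5, -0.7, 0.2]
finger_gap: 0.0854
grasp_force: 0.0
```

Run:
```python
from h import *
r=arm.read_camera('wrist')
for d in arm.landmark_of('wrist','lid_square_grip')[:1]: print(d,plane(r,d['xy'],.079).round(4))
cv2.imwrite('pics/w6.png',r['image'][:,:,::-1])
go(.4535,.180,.25,np.radians(5))
```

```text
{'xy': [276.0, 185.7], 'confidence': 0.96} [ 0.4529 -0.2119  0.079 ]
shift [278.7 277.2  -0.4] roll 0.699 j6 0.22 j1 -0.57 tcp [ 0.4548 -0.2131  0.2521] t 23.27
```

View pics/w6.png

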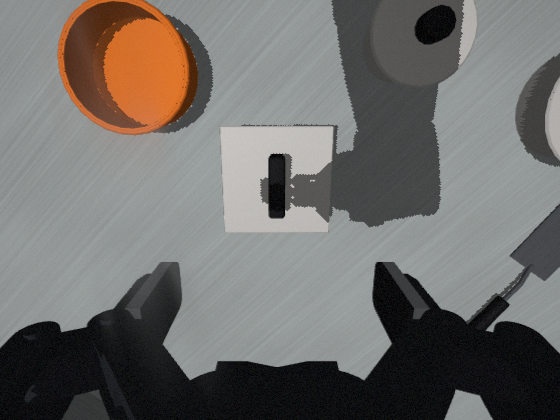

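The square lid is home and the bar is centred on the pan. All three pans are covered, so the oblong lid comes next.

Emit:
servo_tool:
  plan:
    - [[28,28,0],0,-1]
    - [[56,56,0],0,-1]
    - [[84,84,0],0,-1]
    - [[112,112,0],0,-1]
    - [[139,139,0],0,-1]

```text
clock: 23.68
tcp_pos: [0.4505, -0.0127, 0.2451]
tcp_rot: [-1.202, -2.902, 0.0]
ft_force: [1.4, -0.3, 0.7]
finger_gap: 0.0853
grasp_force: 0.0
```

Emit:
servo_tool:
  plan:
    - [[28,28,0],0.07,-1]
    - [[56,56,0],0.14,-1]
    - [[84,84,0],0.21,-1]
    - [[112,112,0],0.28,-1]
    - [[139,139,0],0.35,-1]

```text
clock: 24.1
tcp_pos: [0.4504, 0.184, 0.2452]
tcp_rot: [-1.692, -2.646, 0.001]
ft_force: [0.5, -0.5, -0.2]
finger_gap: 0.0857
grasp_force: 0.0
```

Emit:
servo_tool:
  plan:
    - [[0,0,0],0.12,-1]
    - [[0,0,0],0.24,-1]
    - [[0,0,0],0.35,-1]
    - [[0,0,0],0.35,-1]
    - [[0,0,0],0.35,-1]

```text
clock: 24.52
tcp_pos: [0.4509, 0.182, 0.2451]
tcp_rot: [-2.12, -2.318, 0.001]
ft_force: [-0.2, -0.1, 0.3]
finger_gap: 0.0853
grasp_force: 0.0
```

Run:
```python
from h import *
r=arm.read_camera('wrist')
for t,z in (('lid_spare_grip',.029),('tray_floor',.004)):
    for d in arm.landmark_of('wrist',t)[:1]: print(t,d,plane(r,d['xy'],z).round(4))
cv2.imwrite('pics/w7.png',np.hstack([topdown(r,.014,.36,.56,.06,.26,2000),cv2.resize(topdown(r,.022,.42,.67,.25,.5,1600),(400,400))])[:,:,::-1])
go(.4535,.16,.021,np.radians(5))
```

```text
lid_spare_grip {'xy': [279.1, 195.4], 'confidence': 0.9} [0.4556 0.1613 0.029 ]
tray_floor {'xy': [255.7, 359.8], 'confidence': 0.63} [ 0.445  -0.0894  0.004 ]
shift [-21.9   0.4 224.4] roll -0.0 j6 1.73 j1 0.25 tcp [0.4513 0.1818 0.2454] t 24.67
```

View pics/w7.png

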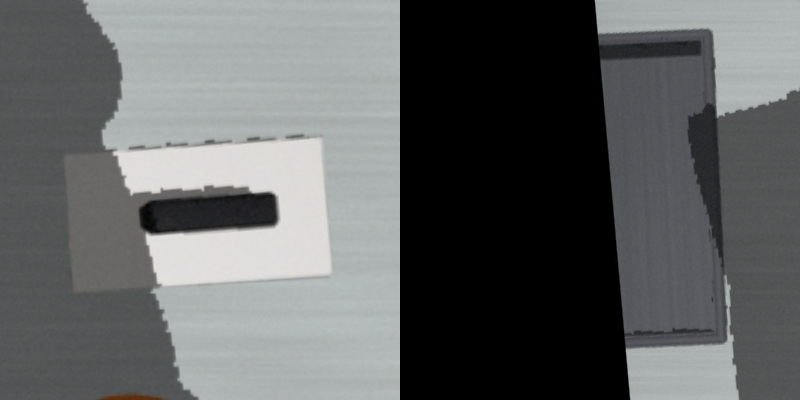

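The oblong lid is centred at (.4525,.161) with its long axis at 93.8°. The tray is at about (.549,.369) with its long axis at about 3°.

Emit:
servo_tool:
  plan:
    - [[-21,0,40],0.02,-1]
    - [[-21,0,80],0.02,-1]
    - [[-21,0,120],0.02,-1]
    - [[-21,0,160],0.02,-1]
    - [[-21,0,190],0.02,-1]

```text
clock: 25.08
tcp_pos: [0.4514, 0.1602, 0.0528]
tcp_rot: [-2.146, -2.293, 0.003]
ft_force: [0.3, 0.1, -0.4]
finger_gap: 0.0855
grasp_force: 0.0
```

Emit:
servo_tool:
  plan:
    - [[0,0,18],0,-1]
    - [[0,0,30],0,-1]
    - [[0,0,30],0,-0.8]
    - [[0,0,30],0,-0.5]
    - [[0,0,30],0,0]

```text
clock: 25.5
tcp_pos: [0.4543, 0.1612, 0.0265]
tcp_rot: [2.146, 2.293, 0.002]
ft_force: [0.2, 0.0, 0.2]
finger_gap: 0.0543
grasp_force: 0.0
```

```bash
python3 -c "
from h import *
go(.4525,.161,.021,np.radians(3.8))"
```

```text
shift [-0.1 -1.8  5.5] roll -0.0 j6 1.71 j1 0.21 tcp [0.4543 0.1612 0.0265] t 25.5
```

Emit:
servo_tool:
  plan:
    - [[0,0,2],0,0]
    - [[0,0,4],0,0]
    - [[0,0,4],0,1]
    - [[0,0,4],0,1]
    - [[0,0,4],0,1]

```text
clock: 25.92
tcp_pos: [0.4535, 0.1612, 0.0221]
tcp_rot: [2.147, 2.293, 0.001]
ft_force: [0.2, -1.2, 1.7]
finger_gap: 0.015
grasp_force: 42.6
```

Emit:
servo_tool:
  plan:
    - [[0,0,0],0,1]
    - [[0,0,0],0,1]
    - [[0,0,0],0,1]
    - [[0,0,0],0,1]
    - [[0,0,0],0,1]

```text
clock: 26.33
tcp_pos: [0.4535, 0.1612, 0.022]
tcp_rot: [2.147, 2.293, 0.001]
ft_force: [-1.0, -0.6, 4.8]
finger_gap: 0.0148
grasp_force: 43.2
```

Emit:
servo_tool:
  plan:
    - [[0,0,-30],0,1]
    - [[0,0,-60],0,1]
    - [[0,0,-90],0,1]
    - [[0,0,-110],-0.1,1]
    - [[0,0,-110],-0.2,1]

```text
clock: 26.75
tcp_pos: [0.4567, 0.1619, 0.136]
tcp_rot: [1.898, 2.497, 0.01]
ft_force: [1.2, 0.2, -0.9]
finger_gap: 0.0151
grasp_force: 42.2
```

```bash
python3 -c "
from h import *
go(.549,.369,.15,np.radians(93));print(arm.get_obs()['finger_gap'],arm.get_obs()['ft_force'])"
```

```text
shift [174.8 144.4 -12.9] roll -1.352 j6 1.51 j1 0.21 tcp [0.4567 0.1619 0.136 ] t 26.75
0.015130305338173507 [ 1.175915    0.15393713 -0.88951825]
```

Emit:
servo_tool:
  plan:
    - [[30,25,0],-0.12,1]
    - [[60,50,0],-0.24,1]
    - [[90,75,0],-0.36,1]
    - [[120,100,0],-0.48,1]
    - [[150,124,0],-0.6,1]

```text
clock: 27.17
tcp_pos: [0.5336, 0.3399, 0.1306]
tcp_rot: [-1.075, -2.951, 0.001]
ft_force: [1.6, -0.5, -1.3]
finger_gap: 0.015
grasp_force: 42.2
```

Emit:
servo_tool:
  plan:
    - [[0,0,0],-0.12,1]
    - [[0,0,0],-0.24,1]
    - [[0,0,0],-0.36,1]
    - [[0,0,0],-0.48,1]
    - [[0,0,0],-0.6,1]

```text
clock: 27.58
tcp_pos: [0.5328, 0.3383, 0.1302]
tcp_rot: [-0.154, -3.136, 0.002]
ft_force: [-0.3, -0.5, -1.5]
finger_gap: 0.0149
grasp_force: 42.2
```

```bash
python3 -c "
from h import *
go(.549,.369,.027,np.radians(93))"
```

```text
shift [-13.3  32.2 103.2] roll -0.151 j6 0.56 j1 0.46 tcp [0.5328 0.3383 0.1302] t 27.58
```

Emit:
servo_tool:
  plan:
    - [[-6,15,10],-0.1,1]
    - [[-13,32,30],-0.15,1]
    - [[-13,32,55],-0.15,1]
    - [[-13,32,75],-0.15,1]
    - [[-13,32,75],-0.15,1]

```text
clock: 28.0
tcp_pos: [0.5454, 0.3668, 0.0505]
tcp_rot: [0.071, -3.131, 0.008]
ft_force: [-1.4, -1.1, -2.2]
finger_gap: 0.015
grasp_force: 42.2
```

Run:
```python
from h import *
r=arm.read_camera('wrist'); cv2.imwrite('pics/w8.png',r['image'][:,:,::-1])
go(.549,.369,.026,np.radians(93))
```

```text
shift [-2.7  1.7 26.7] roll -0.007 j6 0.45 j1 0.49 tcp [0.5465 0.3673 0.0527] t 28.05
```

View pics/w8.png

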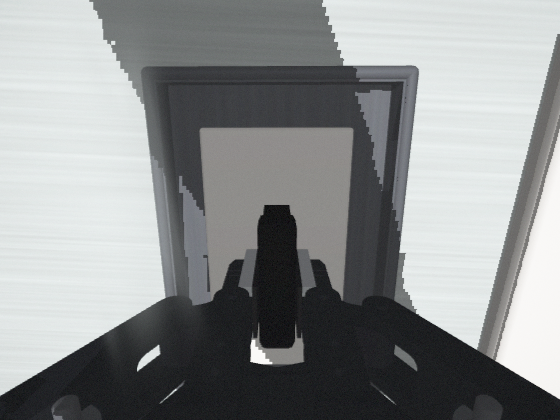

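The lid is inside the tray outline and aligned: the plate spans columns 201–353 and the tray 150–415. I'll lower it.

Emit:
servo_tool:
  plan:
    - [[-2,2,7],0,1]
    - [[-2,2,14],0,1]
    - [[-2,2,21],0,1]
    - [[-2,2,26],0,1]
    - [[-2,2,26],0,1]

```text
clock: 28.47
tcp_pos: [0.5509, 0.3705, 0.0296]
tcp_rot: [0.071, -3.139, 0.001]
ft_force: [0.3, 0.4, -1.7]
finger_gap: 0.0152
grasp_force: 42.2
```

Emit:
servo_tool:
  plan:
    - [[0,0,0],0,1]
    - [[0,0,1],0,1]
    - [[0,0,2],0,1]
    - [[0,0,2],0,1]
    - [[0,0,2],0,1]

```text
clock: 28.88
tcp_pos: [0.5517, 0.3711, 0.0288]
tcp_rot: [-0.071, 3.141, 0.0]
ft_force: [-0.3, -0.3, -0.5]
finger_gap: 0.0153
grasp_force: 42.2
```

Emit:
servo_tool:
  plan:
    - [[0,0,1],0,1]
    - [[0,0,2],0,1]
    - [[0,0,2.5],0,1]
    - [[0,0,2.5],0,1]
    - [[0,0,2.5],0,1]

```text
clock: 29.3
tcp_pos: [0.5516, 0.371, 0.0261]
tcp_rot: [0.071, -3.141, -0.0]
ft_force: [-1.3, 0.6, -0.3]
finger_gap: 0.015
grasp_force: 42.2
```

Emit:
servo_tool:
  plan:
    - [[0,0,0.5],0,1]
    - [[0,0,0.5],0,0.5]
    - [[0,0,0.5],0,0.2]
    - [[0,0,0.5],0,0.2]
    - [[0,0,0.5],0,0.2]

```text
clock: 29.72
tcp_pos: [0.5517, 0.3711, 0.0256]
tcp_rot: [-0.071, 3.141, 0.0]
ft_force: [-0.2, 0.1, -0.1]
finger_gap: 0.0338
grasp_force: 0.0
```

Emit:
servo_tool:
  plan:
    - [[0,0,-20],0,0.2]
    - [[0,0,-50],0,0]
    - [[0,0,-85],0,-0.5]
    - [[0,0,-120],0,-1]
    - [[0,0,-150],0,-1]

```text
clock: 30.13
tcp_pos: [0.552, 0.3712, 0.178]
tcp_rot: [-0.071, 3.139, 0.001]
ft_force: [0.2, -0.2, 0.3]
finger_gap: 0.0771
grasp_force: 0.0
```

Run:
```python
from h import *
o=arm.get_obs();print(o['tcp_pos'],o['ft_force'],o['clock'])
r=arm.read_camera('wrist')
for d in arm.landmark_of('wrist','lid_spare_grip')[:1]: print(d,plane(r,d['xy'],.033).round(4))
s=arm.read_camera('side')
for t in('lid_small_grip','lid_large_grip','lid_square_grip','lid_spare_grip'):
    for d in arm.landmark_of('side',t)[:1]: print(t,d,plane(s,d['xy'],dict(small=.084,large=.074,square=.079,spare=.033)[t.split('_')[1]]).round(4))
cv2.imwrite('pics/end.png',np.hstack([cv2.resize(r['image'],(400,300)),cv2.resize(s['image'],(400,300))])[:,:,::-1])
```

```text
[0.55195738 0.37121428 0.17802471] [ 0.20562006 -0.24039283  0.26360295] 30.1333
{'xy': [275.3, 191.2], 'confidence': 0.97} [0.5514 0.3704 0.033 ]
lid_small_grip {'xy': [253.3, 222.5], 'confidence': 0.71} [ 0.4564 -0.0112  0.084 ]
lid_large_grip {'xy': [311.5, 195.3], 'confidence': 0.96} [0.6408 0.0831 0.074 ]
lid_square_grip {'xy': [272.4, 272.7], 'confidence': 0.9} [ 0.4497 -0.2069  0.079 ]
lid_spare_grip {'xy': [252.7, 164.1], 'confidence': 0.85} [0.552 0.389 0.033]
```

View pics/end.png

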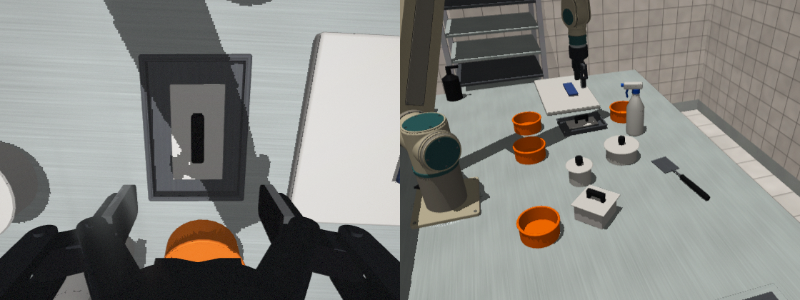

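All three lids are home, and the oblong lid lies centred in the tray, at about (197,130) in the left half of the picture. The gripper is clear, so I'll hand in.

```bash
python3 -c "
from station import arm
print(arm.sign_off())"
```

```text
the job is handed in; nothing more can be done
None
```

The job is handed in at about 30 s: all three pans wear their own lids, seated flat, and the oblong lid lies flat in the middle of the tray, grip up, with the gripper clear; the sign-off returned no verdict.

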